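# Slide the spot plate out over the stand's edge

### The job

Push the flat white spot plate along the top of the low steel stand towards the stand's far edge, the long edge away from the robot, until the plain 30 mm strip at its front end sticks out over the edge, the dark line across the plate lying along that edge and the plate about square to it, so that a colleague can pick it up by the free end. Only slide it: do not pick it up or tip it, leave the small cup, bottle and jar beside it on the stand where they are, and finish clear of everything.

Things in the scene. Friction and masses are not known exactly. Their poses are not given: they have to be found in the camera images.
- spot_plate: Origin: centre of the underside of the white porcelain spot plate, a loose rigid slab 100 mm long (its x) by 80 mm wide (its y) by 7 mm thick, about 100 to 190 g. It lies flat on the stand; its x axis points to its front end, which has a plain strip 30 mm long bounded by a dark line across the plate; nine round grey-rimmed wells fill the rest. At the start the front end points roughly (within about 20 degrees) towards the far edge. It slides with ordinary dry friction.
- nose (a point): Middle of the plate's front end face, half-way up its thickness, 50 mm ahead of and 3.5 mm above the origin of spot_plate; same axes as the plate.
- edge (a point): Middle of the far edge of the stand, at the height of the stand's top (60 mm above the table). The stand is fixed: a bent steel sheet, top 220 mm deep by 340 mm wide, open below at front and back, closed by side panels at left and right. The axes are the stand's: x points straight out over the far edge, y along the edge, z up; the stand's top reaches from x = -220 mm to 0 and y = -170 to 170 mm. The amount by which nose lies at positive x here is the overhang.
- dose_cup: Small clear plastic cup, 40 mm across the rim, 42 mm high, standing loose on the stand beside the plate; origin at the centre of its underside. Leave it alone.
- dropper_bottle: Small white bottle with a blue cap, 30 mm across, 58 mm high, standing loose on the stand beside the plate. The cup, this bottle and the jar stand, in any order, one near the left side of the stand and two near the right, at least 105 mm from the middle line; origin at the centre of its underside. Leave it alone.
- sample_jar: Small white screw-lid jar, 40 mm across, 45 mm high, the third thing standing loose on the stand; origin at the centre of its underside. Leave it alone.
Not all that is in view belongs to the job. Of the things shaped like the spot_plate, the white one is meant.

How it is judged:
By the outcome, as a careful person would: the job done as asked, in the order asked, and still so for the second after the job is handed in, with the robot touching nothing.
It also fails if it takes over 38 s, if anything falls off the work surface, if the arm or the gripper's body presses on something with over 40 N, if the wrist force passes 120 N, or if a joint passes its speed limit or range.

### The arm

A 6-joint arm with a two-finger parallel gripper is mounted at the origin on the work surface. World frame = base frame: x ahead of the robot, y to its left, z up, the work surface at z = 0. Lengths are in m, angles in rad, forces in N, time in s.
With the tool pointing down it reaches from about 0.35 to 0.975 m from the base axis. Payload 4.9 kg.
Tool frame: the origin (TCP) lies on the centre line of the jaws, within the pads' length; the fingertips stand 8 mm ahead of it and the grasp point (between the pads) lies 11 mm behind it; z points along the fingers, y is the direction in which the jaws open and shut (so a half turn about z gives the same grasp; the last joint's range is limited). The gripper opens to 85 mm and grips with 20 to 120 N. Pads are 22 mm wide; open, the fingers measure 114 mm over their backs; the gripper's body (76 mm by 85 mm) begins 54 mm behind the grasp point. The pads swing forward as they close: fully open they stand 13 mm farther back than shut.
Start: joints at [-1.348, 0.053, 1.613, -0, 1.476, -0.119], TCP at [0.209, -0.589, 0.239] pointing down, gripper open.
Joint ranges: [-3.01, 3.01], [-1.01, 2.22], [0.06, 2.58], [-1.02, 4.17], [0.09, 2.62], [-3.14, 3.14]. Speed limits (rad/s): [2.57, 2.57, 3.14, 3.14, 3.14, 3.14].

### API

Orientations are given as a rotation vector (axis times angle).
In Python, from station import get_obs, get_image, calibration, finish_job gives the robot as it stands. The module is installed in compiled form; this text tells all that it offers.
- The arm moves only by the shell command python3 -m jog 'ROWS' [FORCE]. ROWS is JSON, a list of rows, each a list of 7 numbers: the shift along the tool's x, y, z in cm, then the turn, a rotation vector about the tool's x, y, z in rad, then the closure in counts, from 0 (fully open) to 255 (shut). In form: [[dx, dy, dz, ax, ay, az, jaw], ...]. A call has 1 to 8 rows; each row is the pose to reach, as a shift and turn from the pose measured when the call began, along the tool's axes at that moment; what a row does not reach only later rows make up. A row lasts 1/12 s, in which the tool goes at most 41.7 mm and 7.16 degrees, less where a joint would pass 70% of its speed; a pose out of reach is approached as far as the arm can. A call with a gripper value outside its range is refused whole. The fingers move at their own pace and stop on an object; FORCE is the grip in N (left out, the last holds). Time passes only in rows, so rows that repeat a pose let the fingers close. It gives the time, the measured TCP pose, the force and the opening at its end, in the units of the state.
- get_obs(): the state, without advancing time (a new reading comes with each control period).
- get_image(name): name is "scene" or "top" or "wrist"; returns the picture (480x640x3 uint8, red, green, blue); there is no depth.
- calibration(name): a dict with "vfov" (degrees; the focal length in pixels is half the picture's height over the tangent of half this angle, whatever the lens; pixels are square), "cx", "cy" (the principal point, pixels), "R" (3x3) and "t" (3): a world point X has camera coordinates R X + t. Camera axes: x right, y down, z forward; pixel columns grow to the right and rows downward; lengths in m; the calibration is good to about 2 mm. A picture is of the moment at which its call begins: read the wrist's pose just before it. calibration takes no time and is no camera call; for the wrist camera it gives the pose at the moment of the call.
- finish_job(): hands the job in, once; it reports no verdict.
The state is a dict: "t": time; "q": joint angles; "dq": joint speeds; "effort": joint torques, N m; "tool_pos": TCP position; "tool_rot": TCP orientation; "contact_force": force on the tool from outside, world axes, zero at the start; "wrist_torque": the same for the moment, N m; "opening": finger opening in m.
Only numpy, scipy, OpenCV 4.12 (cv2) and the standard library are available. Lean on these libraries where they do the work, as an engineer would, in place of code of your own. Each camera call takes 0.05 s, during which the arm holds its last target. There are 200 camera calls.

## Working session

There is one attempt and no reset: what is moved stays moved. The work goes in short steps, Python scripts to look and compute and a shell command to move; the robot and the scene stay as the last step left them, time stands still between calls to the robot, and variables do not carry over. Pictures are saved under pics/ and viewed, about 8 in all and at most 12, crops included, and the job is handed in when it is done.

```bash
mkdir -p pics; cat > h.py <<'E'
import numpy as np, cv2
from station import get_obs, get_image, calibration
def ray(name,uv,z,c=None):
    c=c or calibration(name); f=240/np.tan(np.radians(c["vfov"])/2)
    R=np.array(c["R"]);t=np.array(c["t"])
    uv=np.atleast_2d(uv).astype(float)
    d=np.c_[(uv[:,0]-c["cx"])/f,(uv[:,1]-c["cy"])/f,np.ones(len(uv))]@R
    o=-R.T@t
    return o+d*((z-o[2])/d[:,2])[:,None]
def save(name,fn):
    im=get_image(name)[:,:,::-1].copy(); cv2.imwrite("pics/"+fn,im); return im
E
python3 - <<'E'
from h import *
save("top","top0.png"); save("scene","scene0.png")
c=calibration("top");print(c);print(get_obs())
E
```

```text
{'vfov': 56.54076997859314, 'cx': 317.9889573653379, 'cy': 243.94460496674043, 'R': array([[ 0.01366678, -0.99983343, -0.01209699],
       [-0.99393815, -0.01226433, -0.10925447],
       [ 0.10908791,  0.01351682, -0.9939402 ]]), 't': array([0.0019398 , 0.54082223, 0.681163  ])}
{'t': 0.1, 'q': array([-1.34800962e+00,  5.32782415e-02,  1.61417661e+00, -2.83012569e-07,
        1.47601753e+00, -1.18998653e-01]), 'dq': array([-0.0007299 , -0.00148866, -0.00384883,  0.00024926, -0.00051961,
        0.0005102 ]), 'effort': array([ 7.79358579e-04, -3.94903886e+01, -3.71362281e+01, -4.08842948e-05,
        3.93731039e-03,  2.49315440e-05]), 'tool_pos': array([ 0.20935716, -0.58829636,  0.23818187]), 'tool_rot': array([-3.09398032e+00, -5.33946624e-01,  1.53507261e-04]), 'contact_force': array([-0.05885471, -0.49010851, -0.36521037]), 'wrist_torque': array([ 0.00316794,  0.02957107, -0.03470413]), 'opening': 0.08575629990930997}
```

View pics/top0.png

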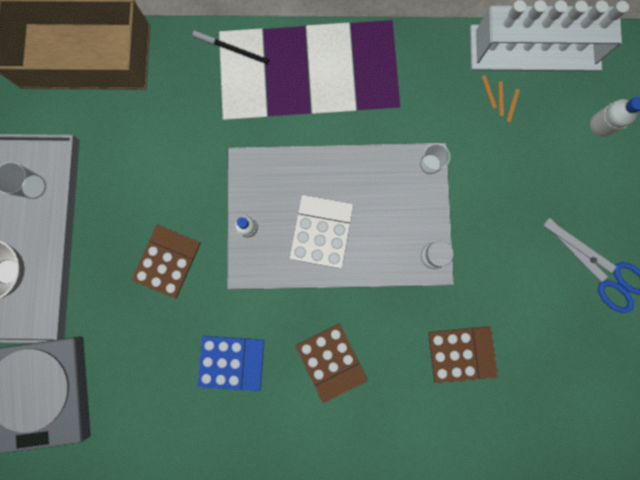

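View pics/scene0.png

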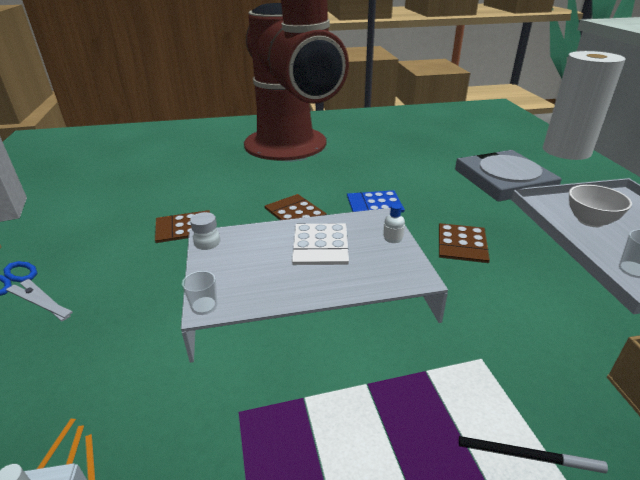

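The white plate is at about (322,232) in the top view, with its plain strip facing the far edge (row ~147). Lookalikes are brown plates at (167,261), (331,362) and (463,354), and a blue one at (231,363). They all lie off the stand, so I choose the white one. Bottle is at (246,226), cup at (434,160), jar at (437,254).

```bash
cat > meas.py <<'E'
from h import *
def plate(im,c,ztop=0.067,lo=190,name="top",roi=(270,380,120,290)):
    x0,x1,y0,y1=roi
    hsv=cv2.cvtColor(im,cv2.COLOR_BGR2HSV); g=im.min(2)
    m=np.zeros(g.shape,np.uint8); m[y0:y1,x0:x1]=(g[y0:y1,x0:x1]>lo)*255
    m=cv2.morphologyEx(m,cv2.MORPH_CLOSE,np.ones((9,9)))
    m=cv2.morphologyEx(m,cv2.MORPH_OPEN,np.ones((5,5)))
    k=max(cv2.findContours(m,0,1)[0],key=cv2.contourArea)
    P=ray(name,k[:,0,:],ztop,c)[:,:2]
    r=cv2.minAreaRect((P*1000).astype(np.float32)); return r,k,m
E
python3 - <<'E'
from meas import *
im=cv2.imread("pics/top0.png");c=calibration("top")
print(im[232,300:345:4].min(1), im[215,270:380:6].min(1))
for lo in (185,195,205):
    r,k,m=plate(im,c,lo=lo);print(lo,r,cv2.boundingRect(k))
b=cv2.boxPoints(r);print(b)
print("stand corners",ray("top",[[228,148],[447,144],[453,286],[228,289]],0.06,c))
print("objs",ray("top",[[246,232],[430,166],[434,262]],0.06,c))
v=cv2.resize(im[130:300,215:465],None,fx=3,fy=3,interpolation=2);cv2.imwrite("pics/c0.png",v)
E
```

```text
[182 171 206 209 208 196 195 210 205 176 184 187] [155 155 157 158 154 185 138 164 199 207 208 207 207 209 166 166 165 165
 166]
185 ((557.0078735351562, 3.990215301513672), (79.91648864746094, 99.0182113647461), 80.29679870605469) (290, 196, 62, 71)
195 ((556.572021484375, 4.1414642333984375), (77.70756530761719, 97.56835174560547), 80.30735778808594) (293, 197, 59, 68)
205 ((556.7188720703125, 4.063514709472656), (75.71209716796875, 95.25379180908203), 79.14022827148438) (294, 198, 57, 66)
[[502.81262  -24.141388]
 [596.3605   -42.08777 ]
 [610.6251    32.268417]
 [517.0773    50.214798]]
stand corners [[ 0.68673825  0.1514694   0.06      ]
 [ 0.69645094 -0.19019016  0.06      ]
 [ 0.47633144 -0.19525722  0.06      ]
 [ 0.46724829  0.14361891  0.06      ]]
objs [[ 0.55446451  0.11908565  0.06      ]
 [ 0.66103794 -0.16331952  0.06      ]
 [ 0.51210925 -0.16731555  0.06      ]]
```

View pics/c0.png

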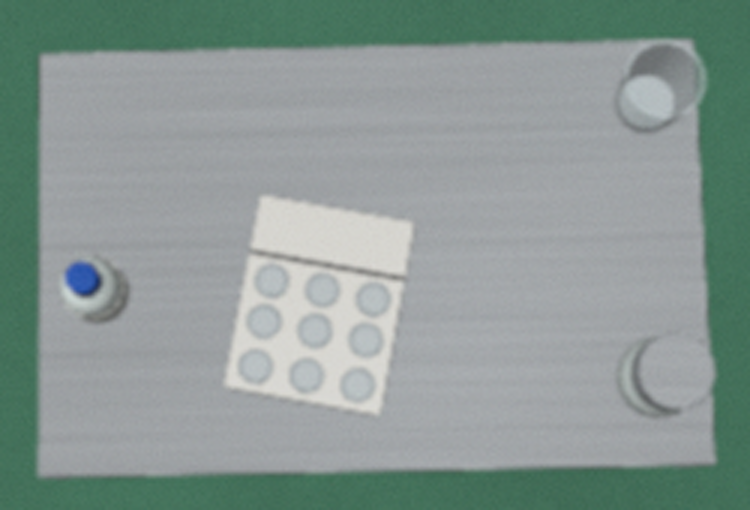

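The crop confirms it: white plate, strip and line towards the far edge, yaw about −11° against about +1.6° for the stand. The plan is to push the rear face with two half-open fingertips along a gentle arc. I'll add a go-to helper first, then move to a hover behind the plate.

```bash
cat > go.py <<'E'
import sys
from h import *
from scipy.spatial.transform import Rotation as Ro
# args: x y z(mm world TCP) yaw(deg) of tool x, tool down -> row
o=get_obs(); x,y,z,w=map(float,sys.argv[1:5])
R=Ro.from_rotvec(o["tool_rot"]); d=R.inv().apply(np.array([x,y,z])/1000-o["tool_pos"])*100
G=Ro.from_euler("z",w,degrees=True)*Ro.from_euler("x",180,degrees=True)
print("t",round(o["t"],2),"pos",(o["tool_pos"]*1000).round(1),"open",round(o["opening"]*1000,1),"F",o["contact_force"].round(1))
print("row",d.round(2),(R.inv()*G).as_rotvec().round(3))
E
python3 go.py 480 18 200 -11
python3 -m jog '[[45.8,-48,3.8,0,0,0.53,135],[45.8,-48,3.8,0,0,0.53,135],[45.8,-48,3.8,0,0,0.53,135],[45.8,-48,3.8,0,0,0.53,135],[45.8,-48,3.8,0,0,0.53,135],[45.8,-48,3.8,0,0,0.53,135],[45.8,-48,3.8,0,0,0.53,135],[45.8,-48,3.8,0,0,0.53,135]]' 
python3 go.py 480 18 200 -11
```

```text
t 0.1 pos [ 209.4 -588.3  238.2] open 85.8 F [-0.1 -0.5 -0.4]
row [ 45.82 -48.04   3.92] [-0.002  0.     0.534]
t: 0.77
tool_pos: [0.3452, -0.2829, 0.2196]
tool_rot: [-3.125, 0.296, 0.001]
contact_force: [1.3, 1.1, 0.8]
opening: 0.04
t 0.77 pos [ 345.2 -282.9  219.6] open 40.0 F [1.3 1.1 0.8]
row [  7.59 -32.08   2.02] [-0.002  0.001  0.003]
```

```bash
python3 -m jog '[[7.6,-32.1,2,0,0,0,135],[7.6,-32.1,2,0,0,0,135],[7.6,-32.1,2,0,0,0,135],[7.6,-32.1,2,0,0,0,135],[7.6,-32.1,2,0,0,0,135],[7.6,-32.1,2,0,0,0,135],[7.6,-32.1,2,0,0,0,135],[7.6,-32.1,2,0,0,0,135]]'
python3 - <<'E'
from h import *
c=calibration("wrist");save("wrist","w0.png");print(c)
E
python3 go.py 480 18 200 -11
```

```text
t: 1.43
tool_pos: [0.4802, 0.0205, 0.1998]
tool_rot: [-3.126, 0.295, 0.001]
contact_force: [0.6, -1.2, -0.1]
opening: 0.0402
{'vfov': 71.26989600663629, 'cx': 320.52518153002995, 'cy': 245.26972389538287, 'R': array([[-0.18634084, -0.9824838 , -0.00163762],
       [-0.92787934,  0.17543596,  0.32903215],
       [-0.32298146,  0.06283164, -0.9443173 ]]), 't': array([0.11144762, 0.41151433, 0.49766327])}
t 1.48 pos [481.6  26.2 199.3] open 40.3 F [-2.9  2.7  0.1]
row [-0.01  0.84 -0.08] [-0.007  0.001  0.009]
```

View pics/w0.png

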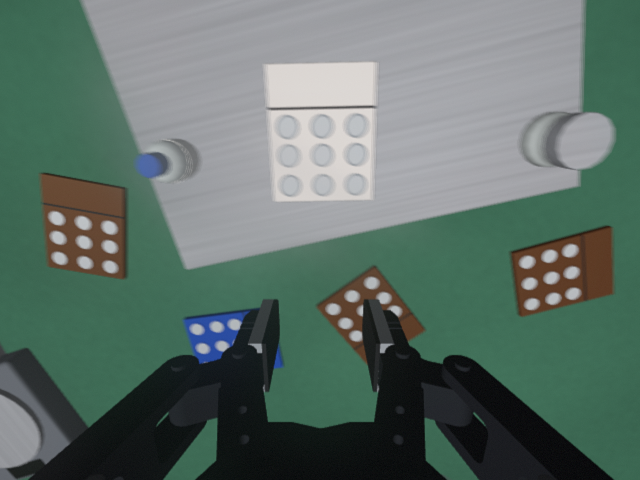

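The wrist view shows the fingertips at (270,300) and (368,300), behind the plate, whose rear edge is at row 201, columns 273–375. The arm was still settling, so I'll measure again from rest and fit the stand's far edge as well.

```bash
cat > edge.py <<'E'
from meas import *
def faredge(im,c,u0=240,u1=415,v0=125,v1=170,skip=None,full=False):
    # green->grey transition down each column
    sat=cv2.cvtColor(im,cv2.COLOR_BGR2HSV)[:,:,1].astype(float); pts=[]
    for u in range(u0,u1):
        if skip and skip[0]<u<skip[1]: continue
        s=cv2.GaussianBlur(sat[v0:v1,u-1:u+2],(3,3),0)[:,1]; i=int(np.argmin(np.diff(s)))
        pts.append((u,v0+i+.5))
    P=ray("top",pts,0.06,c)[:,:2]*1000
    vx,vy,x0,y0=cv2.fitLine(P.astype(np.float32),cv2.DIST_HUBER,0,.01,.01).ravel()
    if vy<0: vx,vy=-vx,-vy
    return np.array([x0,y0]),np.degrees(np.arctan2(-vx,vy))  # point, stand yaw
E
python3 - <<'E'
from edge import *
im=cv2.imread("pics/top0.png");c=calibration("top")
p,y=faredge(im,c);print("edge",p,y)
w=save("wrist","w1.png");cw=calibration("wrist")
r,k,m=plate(w,cw,lo=180,name="wrist",roi=(240,420,20,230));print(r);print(cv2.boxPoints(r))
E
python3 go.py 480 15 120 -11
```

```text
edge [692.97235     5.5993514] 1.7382668
((555.8416748046875, 1.1600532531738281), (79.3163070678711, 99.39068603515625), 80.52223205566406)
[[500.2944   -29.77367 ]
 [598.3283   -46.139828]
 [611.3889    32.093777]
 [513.35504   48.459934]]
t 1.53 pos [480.5  23.  199.2] open 39.9 F [-0.4 -0.4  1.4]
row [0.11 0.82 7.92] [-0.004  0.003  0.01 ]
```

```bash
python3 -m jog '[[0.3,0.8,4,0,0,-0.01,135],[0.3,0.8,8,0,0,-0.01,135],[0.3,0.8,10.5,0,0,-0.01,135],[0.3,0.8,11.8,0,0,-0.01,135],[0.3,0.8,11.8,0,0,-0.01,135],[0.3,0.8,11.8,0,0,-0.01,135],[0.3,0.8,11.8,0,0,-0.01,135]]'
python3 go.py 484 15.2 73 -10
```

```text
t: 2.12
tool_pos: [0.4827, 0.0146, 0.0826]
tool_rot: [-3.126, 0.269, 0.0]
contact_force: [0.4, -0.8, 0.9]
opening: 0.0404
t 2.12 pos [482.7  14.6  82.6] open 40.4 F [ 0.4 -0.8  0.9]
row [ 0.12 -0.08  0.96] [-0.004  0.     0.003]
```

```bash
python3 -m jog '[[0,0,0.7,0,0,0,135],[0,0,1.1,0,0,0,135],[0,0,1.1,0,0,0,135],[0,0,1.1,0,0,0,135]]'
python3 -m jog '[[0,0,0.1,0,0,0,135],[0,0,0.2,0,0,0,135],[0,0,0.2,0,0,0,135],[0,0,0.2,0,0,0,135]]'
python3 -m jog '[[0,0,0.1,0,0,0,135],[0,0,0.2,0,0,0,135],[0,0,0.2,0,0,0,135],[0,0,0.2,0,0,0,135]]'
python3 -c "
from h import *
im=save('wrist','w2.png');cv2.imwrite('pics/w2.png',im)"
```

```text
t: 2.45
tool_pos: [0.4828, 0.0146, 0.0717]
tool_rot: [-3.126, 0.27, -0.0]
contact_force: [-0.3, 0.4, 0.1]
opening: 0.04
t: 2.78
tool_pos: [0.4828, 0.0146, 0.0697]
tool_rot: [-3.126, 0.269, -0.0]
contact_force: [-0.2, 0.3, 0.0]
opening: 0.0404
t: 3.12
tool_pos: [0.4826, 0.0146, 0.0675]
tool_rot: [-3.126, 0.269, 0.001]
contact_force: [0.7, -0.8, 0.2]
opening: 0.0402
```

View pics/w2.png

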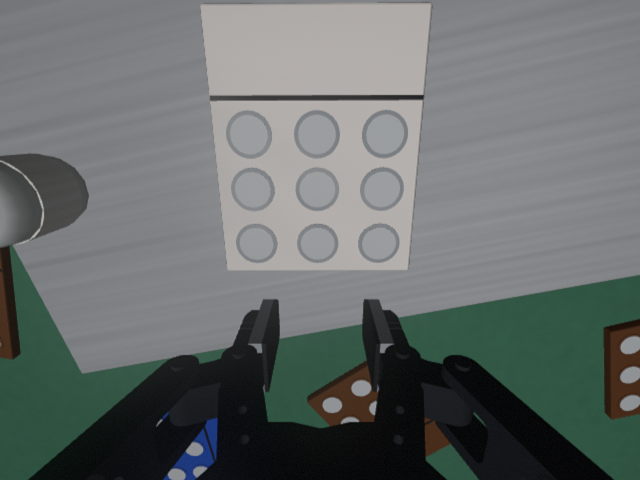

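The fingers are centred behind the rear edge (row 270, columns 228–410) and square to it. No floor contact yet, so I'll feel further down.

```bash
python3 -m jog '[[0,0,0.1,0,0,0,135],[0,0,0.15,0,0,0,135],[0,0,0.15,0,0,0,135],[0,0,0.15,0,0,0,135]]'
python3 -m jog '[[0,0,0.1,0,0,0,135],[0,0,0.15,0,0,0,135],[0,0,0.15,0,0,0,135]]' | grep -E 'pos|force'
```

```text
t: 3.5
tool_pos: [0.4829, 0.0146, 0.0666]
tool_rot: [-3.126, 0.269, -0.0]
contact_force: [-2.5, 0.7, 4.1]
opening: 0.0399
tool_pos: [0.483, 0.0146, 0.0665]
contact_force: [-6.1, 0.4, 11.1]
```

Contact comes at TCP z ≈ 66.8 mm. I'll raise 2 mm and close up to the plate.

```bash
python3 -m jog '[[0,0,-0.2,0,0,0,135],[0,0,-0.2,0,0,0,135],[0.4,0,-0.2,0,0,0,135],[0.8,0,-0.2,0,0,0,135],[1.1,0,-0.2,0,0,0,135],[1.3,0,-0.2,0,0,0,135],[1.5,0,-0.2,0,0,0,135],[1.5,0,-0.2,0,0,0,135]]'
python3 go.py 483 14.6 68.5 -9.8
python3 - <<'E'
from edge import *
c=calibration("top"); im=save("top","top1.png")
r,k,m=plate(im,c,lo=190,name="wrist" if 0 else "top",roi=(270,380,120,290));print(r)
E
```

```text
t: 4.42
tool_pos: [0.4979, 0.012, 0.0682]
tool_rot: [-3.127, 0.27, 0.002]
contact_force: [0.1, -0.7, -0.3]
opening: 0.04
t 4.42 pos [497.9  12.   68.2] open 40.0 F [ 0.1 -0.7 -0.3]
row [-1.52 -0.   -0.02] [-0.003  0.002 -0.001]
((597.4179077148438, -3.393901824951172), (81.42684173583984, 21.241525650024414), 82.41040802001953)
```

```bash
python3 -m jog '[[0.4,0,0,0,0,-0.007,135],[0.8,-0.01,0,0,0,-0.014,135],[1.2,-0.01,0,0,0,-0.021,135],[1.6,-0.02,0,0,0,-0.028,135],[2,-0.04,0,0,0,-0.035,135],[2.4,-0.05,0,0,0,-0.042,135],[2.8,-0.07,0,0,0,-0.049,135],[3.2,-0.09,0,0,0,-0.056,135]]'
python3 - <<'E'
from edge import *
cw=calibration("wrist");w=save("wrist","w3.png")
r,k,m=plate(w,cw,lo=175,name="wrist",roi=(180,460,0,300));print(r)
E
python3 go.py 612 14 68.5 1.7
```

```text
t: 5.13
tool_pos: [0.53, 0.0073, 0.0681]
tool_rot: [-3.133, 0.181, 0.002]
contact_force: [-1.3, 0.0, -0.6]
opening: 0.04
t 5.18 pos [530.6   7.2  68.3] open 39.9 F [-0.1 -0.9  0.4]
row [ 8.   -1.61 -0.01] [-0.003  0.    -0.145]Traceback (most recent call last):
  File "<stdin>", line 3, in <module>
  File "meas.py", line 8, in plate
    k=max(cv2.findContours(m,0,1)[0],key=cv2.contourArea)
ValueError: max() iterable argument is empty
```

View pics/w3.png

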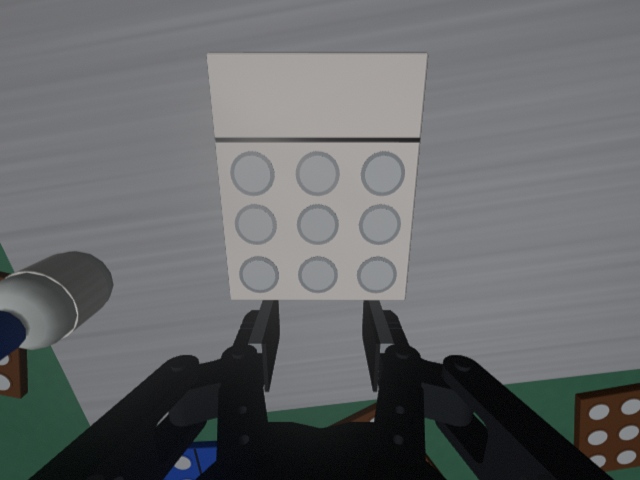

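The plate is square to the tool with its rear face (row 300) at the fingertips, and the dark line is at row 140. I'll measure the line, which is what has to land on the edge.

```bash
cat > line.py <<'E'
from edge import *
E0=np.array([692.97,5.60]);YS=1.74
def line(w,c,u0=240,u1=400,v0=90,v1=190,z=0.067):
    g=cv2.GaussianBlur(cv2.cvtColor(w,cv2.COLOR_BGR2GRAY),(1,3),0)
    us=np.arange(u0,u1); vs=v0+g[v0:v1,u0:u1].argmin(0)
    P=ray("wrist",np.c_[us,vs],z,c)[:,:2]*1000
    vx,vy,x0,y0=cv2.fitLine(P.astype(np.float32),cv2.DIST_HUBER,0,.01,.01).ravel()
    if vy<0: vx,vy=-vx,-vy
    a=np.radians(YS); u=np.array([np.cos(a),np.sin(a)])
    p=np.array([x0,y0]); print("line rows",np.median(vs),"pt",p.round(1),"plate yaw %.2f stand x %.1f mm"%(np.degrees(np.arctan2(-vx,vy)),(p-E0)@u))
E
python3 - <<'E'
from line import *
c=calibration("wrist");w=get_image("wrist")[:,:,::-1].copy();line(w,c)
for lo in (130,140,150):
    try: print(plate(w,c,lo=lo,name="wrist",roi=(190,460,0,300))[0])
    except Exception as e: print(e)
E
python3 go.py 530 7 68.5 0
```

```text
line rows 139.0 pt [611.5   4.3] plate yaw -6.54 stand x -81.4 mm
((591.1890258789062, 3.2476234436035156), (79.52440643310547, 99.24253845214844), 83.49565124511719)
((591.0542602539062, 3.4501495361328125), (79.06180572509766, 98.89315032958984), 83.47488403320312)
((591.2701416015625, 3.4116973876953125), (78.90843200683594, 98.35694122314453), 83.48436737060547)
t 5.23 pos [530.5   7.2  68.5] open 40.2 F [-0.2  0.2 -0.1]
row [-0.04  0.03 -0.  ] [-0.003  0.    -0.116]
```

```bash
python3 -m jog '[[0.4,0,0,0,0,-0.008,135],[0.8,-0.01,0,0,0,-0.016,135],[1.2,-0.01,0,0,0,-0.024,135],[1.6,-0.03,0,0,0,-0.032,135],[2,-0.04,0,0,0,-0.04,135],[2.4,-0.06,0,0,0,-0.048,135],[2.8,-0.08,0,0,0,-0.056,135],[3.2,-0.1,0,0,0,-0.064,135]]'
python3 -m jog '[[0.4,0,0,0,0,-0.01,135],[0.8,-0.01,0,0,0,-0.02,135],[1.2,-0.02,0,0,0,-0.03,135],[1.6,-0.03,0,0,0,-0.04,135],[2,-0.05,0,0,0,-0.05,135],[2.4,-0.07,0,0,0,-0.06,135],[2.8,-0.09,0,0,0,-0.07,135],[3.2,-0.12,0,0,0,-0.08,135]]'
python3 go.py 612 10 68.5 1.7
python3 - <<'E'
from line import *
c=calibration("wrist");w=save("wrist","w4.png");line(w,c)
E
```

```text
t: 5.9
tool_pos: [0.5627, 0.0045, 0.0684]
tool_rot: [-3.137, 0.08, 0.0]
contact_force: [-2.5, -0.3, 0.2]
opening: 0.0404
t: 6.57
tool_pos: [0.5951, 0.004, 0.0685]
tool_rot: [-3.138, -0.047, -0.0]
contact_force: [-1.7, -0.2, 1.1]
opening: 0.0402
t 6.57 pos [595.1   4.   68.5] open 40.2 F [-1.7 -0.2  1.1]
row [ 1.7  -0.54 -0.  ] [-0.003 -0.     0.   ]
line rows 139.0 pt [676.    6.9] plate yaw 1.78 stand x -16.9 mm
```

View pics/w4.png

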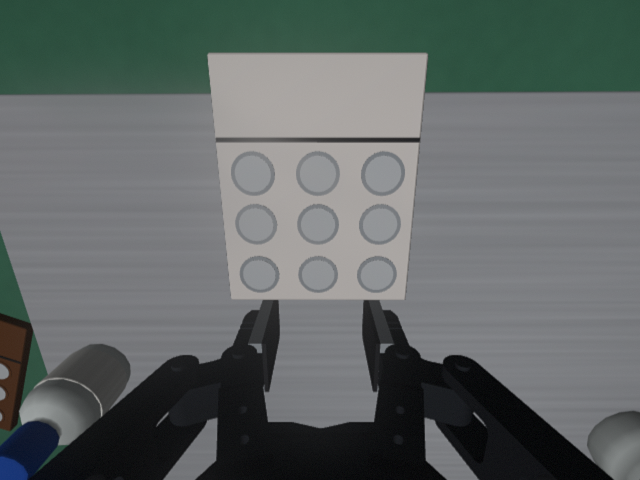

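The stand edge is visible in the wrist view on both sides of the plate (rows ~95 and 92), with the line at row 139. I'll measure both in this same view.

```bash
cat >> line.py <<'E'
def wedge(w,c,v0=40,v1=160,segs=((60,195),(445,600))):
    s=cv2.GaussianBlur(cv2.cvtColor(w,cv2.COLOR_BGR2HSV)[:,:,1],(5,5),0).astype(float)
    us=np.concatenate([np.arange(*q) for q in segs]); vs=v0+.5+np.diff(s[v0:v1][:,us],axis=0).argmin(0)
    P=ray("wrist",np.c_[us,vs],0.06,c)[:,:2]*1000
    vx,vy,x0,y0=cv2.fitLine(P.astype(np.float32),cv2.DIST_HUBER,0,.01,.01).ravel()
    if vy<0: vx,vy=-vx,-vy
    print("edge rows",np.median(vs[:130]),np.median(vs[-150:]),"pt",x0,y0,"yaw %.2f"%np.degrees(np.arctan2(-vx,vy)))
    return np.array([x0,y0]),np.degrees(np.arctan2(-vx,vy))
E
python3 - <<'E'
import line as L
c=L.calibration("wrist");w=L.save("wrist","w5.png")
L.E0,L.YS=L.wedge(w,c);L.line(w,c)
for lo in (140,150): print(L.plate(w,c,lo=lo,name="wrist",roi=(190,460,0,300))[0])
E
```

```text
edge rows 95.5 94.5 pt 695.1695 -54.151337 yaw 1.91
line rows 139.0 pt [ 6.77e+02 -4.00e-01] plate yaw 1.79 stand x -16.3 mm
((656.698486328125, 9.070320129394531), (98.66659545898438, 79.13545989990234), 1.8214486837387085)
((656.660888671875, 9.06844711303711), (98.57958984375, 78.97669982910156), 1.8299990892410278)
```

Both references agree: about 16.5 mm to go, and square within 0.2°.

```bash
python3 -m jog '[[0.3,0,0,0,0,0,135],[0.6,0,0,0,0,0,135],[0.9,0,0,0,0,0,135],[1.2,0,0,0,0,0,135],[1.4,0,0,0,0,0,135],[1.4,0,0,0,0,0,135],[1.4,0,0,0,0,0,135]]'
python3 - <<'E'
import line as L
c=L.calibration("wrist");w=L.save("wrist","w6.png")
L.line(w,c)
L.E0,L.YS=L.wedge(w,c,v0=90,v1=200);L.line(w,c)
E
python3 go.py 611 4.5 68.5 1.8
```

```text
t: 7.25
tool_pos: [0.6102, 0.0045, 0.0688]
tool_rot: [-3.138, -0.046, -0.004]
contact_force: [-0.0, 0.8, 0.7]
opening: 0.0405
line rows 139.0 pt [691.    7.5] plate yaw 1.74 stand x -1.9 mm
edge rows 133.5 132.5 pt 691.50916 58.11487 yaw 1.92
line rows 139.0 pt [691.    7.5] plate yaw 1.74 stand x -2.2 mm
t 7.3 pos [610.1   4.5  68.9] open 40.5 F [ 0.3 -0.2 -1.2]
row [ 0.09 -0.    0.04] [-0.003 -0.002 -0.002]
```

```bash
python3 -m jog '[[0.1,0,0,0,0,0,135],[0.2,0,0,0,0,0,135],[0.2,0,0,0,0,0,135],[0.2,0,0,0,0,0,135],[0.2,0,0,0,0,0,135]]'
python3 - <<'E'
import line as L
c=L.calibration("wrist");w=L.save("wrist","w7.png")
L.line(w,c)
L.E0,L.YS=L.wedge(w,c,v0=100,v1=200);L.line(w,c)
E
```

```text
t: 7.72
tool_pos: [0.612, 0.0045, 0.0689]
tool_rot: [-3.138, -0.046, -0.003]
contact_force: [-1.8, 0.5, 0.7]
opening: 0.0399
line rows 139.0 pt [692.7  10.9] plate yaw 1.74 stand x -0.1 mm
edge rows 138.5 136.5 pt 694.5233 -29.098831 yaw 1.99
line rows 139.0 pt [692.7  10.9] plate yaw 1.74 stand x -0.4 mm
```

Overhang is within about 0.5 mm. Now I'll retreat straight back, then up, then away so the top camera has a clear view.

```bash
python3 -m jog '[[-0.5,0,0,0,0,0,135],[-1.5,0,0,0,0,0,135],[-2.5,0,-0.2,0,0,0,135],[-3,0,-2,0,0,0,135],[-5,0,-5,0,0,0,135],[-8,0,-8,0,0,0,135],[-11,0,-11,0,0,0,135],[-14,0,-14,0,0,0,135]]'
python3 -m jog '[[-3,2,-3,0,0,0,135],[-5,6,-4,0,0,0,135],[-6,10,-4,0,0,0,135],[-6,14,-4,0,0,0,135],[-6,18,-4,0,0,0,135],[-6,22,-4,0,0,0,135],[-6,24,-4,0,0,0,135],[-6,24,-4,0,0,0,135]]'
python3 - <<'E'
from edge import *
c=calibration("top");im=save("top","top2.png");a0=cv2.imread("pics/top0.png")
p,y=faredge(im,c,skip=(280,370));print("edge",p,y)
r,k,m=plate(im,c,lo=190,roi=(270,380,110,250));print(r)
u=np.array([np.cos(np.radians(y)),np.sin(np.radians(y))]);print("overhang",(np.array(r[0])-p)@u+50)
for n,(x0,x1,y0,y1) in dict(bottle=(230,262,208,245),cup=(415,452,142,176),jar=(418,456,238,272)).items():
    print(n,cv2.absdiff(im,a0)[y0:y1,x0:x1].mean())
cv2.imwrite("pics/f.png",cv2.resize(im[100:340,180:500],None,fx=2.4,fy=2.4))
E
```

```text
t: 8.43
tool_pos: [0.4711, 0.0001, 0.2076]
tool_rot: [-3.138, -0.046, -0.003]
contact_force: [0.5, 0.7, 0.4]
opening: 0.0401
t: 9.1
tool_pos: [0.4168, -0.2451, 0.2465]
tool_rot: [-3.139, -0.038, -0.002]
contact_force: [-0.5, 0.8, 0.1]
opening: 0.0403
edge [693.3668   -6.46042] 1.813884
((671.03564453125, 8.82948112487793), (96.71211242675781, 77.29810333251953), 0.5176817178726196)
overhang 28.163983958129094
bottle 1.491554054054054
cup 1.5670376258611554
jar 1.5079979360165119
```

View pics/f.png

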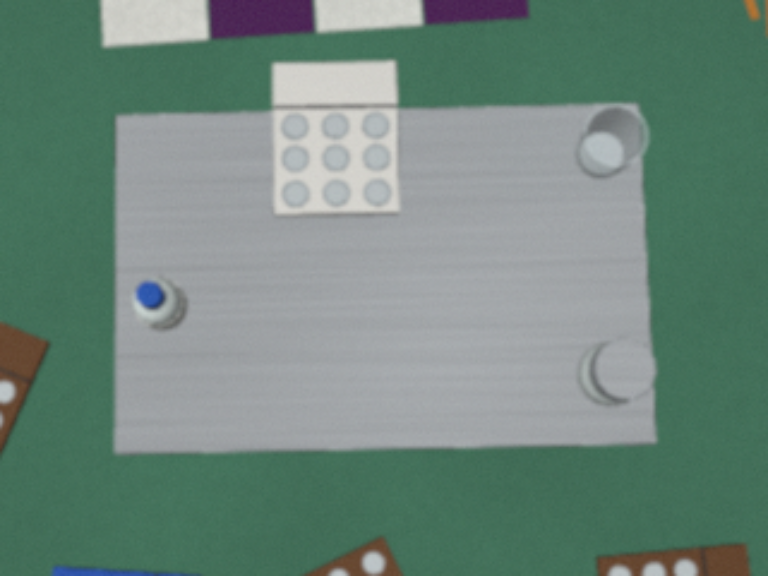

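The final view shows the line at row ~107 of the crop. The stand edge beside it is at ~110, and the plate's 7 mm thickness makes the line look about 2.4 mm further out than it is, so line and edge coincide. The strip is over the edge, the cup, bottle and jar are unmoved, and the arm is clear.

```bash
python3 -c "
from station import finish_job,get_obs
print(get_obs()['t'],finish_job())"
```

```text
the job is handed in; nothing more can be done
9.15 None
```

I pushed the white spot plate from behind with two half-open fingertips, along a gentle arc of about 115 mm. It now overhangs the far edge by its 30 mm strip. Then I backed off, lifted and moved clear, and handed the job in at 9.15 s.

**Wrist camera, before backing off:** the dark line was 0.1–0.4 mm short of the edge, so the overhang is about 29.6–29.9 mm. The plate was square to the edge within about 0.25°.

**Top camera, after retreating:** it disagreed slightly, giving about 28.2 mm of overhang and 1.3° off square. Its outline of the plate came out about 3 mm too small on each side. Allowing for the plate's thickness, the line's position by eye in that picture agrees with the wrist reading.

**Everything else:** the cup, bottle and jar show no change between the first and last top pictures. Pushing forces read under 3 N, and the highest reading was about 11 N down, when I felt for the stand's surface. I never lifted or tipped the plate.

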